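Restock the chromatograph's solvent tray

TASK

Load the grey solvent tray for the chromatograph: stand each of the four brown glass bottles upright in the bay whose floor liner has the colour of its cap, setting it down gently. Only glass may go on the pump, so leave the two white plastic bottles with the same caps standing where they are, and keep every bottle upright throughout.

Things in the scene. Friction and masses are not known exactly. Their poses are not given: they have to be found in the camera images.
- bottle_red: Closed brown glass bottle, red ribbed screw cap, blank white label, 0.16 to 0.32 kg. Round: body 56 mm diameter up to 62 mm, sloping shoulder, neck 33 mm, cap 40 mm diameter from 80 to 104 mm above the base (grip the cap from above). Origin: centre of the underside; z up the bottle. Stands upright on the bench at the start.
- bottle_yellow: Closed brown glass bottle, yellow ribbed screw cap, blank white label, 0.16 to 0.32 kg. Round: body 56 mm diameter up to 62 mm, sloping shoulder, neck 33 mm, cap 40 mm diameter from 80 to 104 mm above the base (grip the cap from above). Origin: centre of the underside; z up the bottle. Stands upright on the bench at the start.
- bottle_green: Closed brown glass bottle, green ribbed screw cap, blank white label, 0.16 to 0.32 kg. Round: body 56 mm diameter up to 62 mm, sloping shoulder, neck 33 mm, cap 40 mm diameter from 80 to 104 mm above the base (grip the cap from above). Origin: centre of the underside; z up the bottle. Stands upright on the bench at the start.
- bottle_blue: Closed brown glass bottle, blue ribbed screw cap, blank white label, 0.16 to 0.32 kg. Round: body 56 mm diameter up to 62 mm, sloping shoulder, neck 33 mm, cap 40 mm diameter from 80 to 104 mm above the base (grip the cap from above). Origin: centre of the underside; z up the bottle. Stands upright on the bench at the start.
- pad_red: Red square rubber liner (74 x 74 x 3 mm) on the floor of one bay of the grey tray (fixed; 2 x 2 bays 77 mm wide inside, 80 mm apart; walls 3 mm thick, top 35 mm above the bench): bay for the red cap; which bay varies. Origin: centre of underside = bay centre, 5 mm above the bench; x, y along the walls, z up. A bottle stands on its top, 3 mm above the origin.
- pad_yellow: Yellow square rubber liner (74 x 74 x 3 mm) on the floor of one bay of the grey tray (fixed; 2 x 2 bays 77 mm wide inside, 80 mm apart; walls 3 mm thick, top 35 mm above the bench): bay for the yellow cap; which bay varies. Origin: centre of underside = bay centre, 5 mm above the bench; x, y along the walls, z up. A bottle stands on its top, 3 mm above the origin.
- pad_green: Green square rubber liner (74 x 74 x 3 mm) on the floor of one bay of the grey tray (fixed; 2 x 2 bays 77 mm wide inside, 80 mm apart; walls 3 mm thick, top 35 mm above the bench): bay for the green cap; which bay varies. Origin: centre of underside = bay centre, 5 mm above the bench; x, y along the walls, z up. A bottle stands on its top, 3 mm above the origin.
- pad_blue: Blue square rubber liner (74 x 74 x 3 mm) on the floor of one bay of the grey tray (fixed; 2 x 2 bays 77 mm wide inside, 80 mm apart; walls 3 mm thick, top 35 mm above the bench): bay for the blue cap; which bay varies. Origin: centre of underside = bay centre, 5 mm above the bench; x, y along the walls, z up. A bottle stands on its top, 3 mm above the origin.
- plastic_red: Look-alike that stays on the bench: opaque white plastic bottle with a red screw cap and a pale blue label, of the same shape and size as the brown ones (56 mm body, 40 mm cap, 104 mm high). Origin: centre of the underside; z is up.
- plastic_blue: Look-alike that stays on the bench: opaque white plastic bottle with a blue screw cap and a pale blue label, of the same shape and size as the brown ones (56 mm body, 40 mm cap, 104 mm high). Origin: centre of the underside; z is up.

How it is judged:
By the outcome, as a careful person would: the job done as asked, in the order asked, and still so for the second after the job is handed in, with the robot touching nothing.
It also fails if it takes over 106 s, if anything falls off the work surface, if the arm or the gripper's body presses on something with over 40 N, if the wrist force passes 120 N, or if a joint passes its speed limit or range.

ROBOT

A 6-joint arm with a two-finger parallel gripper is mounted at the origin on the work surface. World frame = base frame: x ahead of the robot, y to its left, z up, the work surface at z = 0. Lengths are in m, angles in rad, forces in N, time in s.
With the tool pointing down it reaches from about 0.425 to 0.95 m from the base axis. Payload 3.5 kg.
Tool frame: the origin (TCP) lies on the centre line of the jaws, within the pads' length; the fingertips stand 11 mm ahead of it and the grasp point (between the pads) lies 8 mm behind it; x points along the fingers, y is the direction in which the jaws open and shut, and the axes are right-handed (so a half turn about x gives the same grasp; the last joint's range is limited). The gripper opens to 85 mm and grips with 20 to 120 N. Pads are 22 mm wide; open, the fingers measure 114 mm over their backs; the gripper's body (76 mm by 85 mm) begins 54 mm behind the grasp point. The pads swing forward as they close: fully open they stand 13 mm farther back than shut.
Start: joints at [-1.313, 0.286, 1.577, -0, 1.279, -0.15], TCP at [0.268, -0.62, 0.242] pointing down, gripper open.
Joint ranges: [-2.77, 2.77], [-0.9, 2.22], [0.21, 2.48], [-1.53, 4.67], [0.24, 2.81], [-2.84, 2.84]. Speed limits (rad/s): [2.79, 2.79, 3.14, 3.14, 3.14, 3.14].

INTERFACE

Orientations are given as a unit quaternion [x, y, z, w].
In Python, from plant import ctrl gives the robot as it stands. The module is installed in compiled form; this text tells all that it offers.
- The arm moves only by the tool drive_tool, never from a script. Its argument "series" is a list of rows, each a list of 2 entries, a list of its own where there are three numbers: the shift along the tool's x, y, z in units of 50 mm (1.0 is 50 mm), then the turn, a rotation vector about the tool's x, y, z in degrees. A call has 1 to 5 rows; each row shifts and turns the pose as measured when the row begins, along the tool's axes as they then stand; what a row does not reach is not made up. A row lasts 1/10 s, in which the tool goes at most 50 mm and 8.59 degrees, less where a joint would pass 70% of its speed; a pose out of reach is approached as far as the arm can. A call is refused whole if a number of a shift passes 1 or a number of a turn 8.59, either way. A call with a gripper value outside its range is refused whole. "grip" is the gripper's target within -1 to 1 (fully open at 1, half-way at 0, shut at -1), set as the call begins (left out, the last holds). The fingers move at their own pace and stop on an object; "newtons" is the grip in N (left out, the last holds). Time passes only in rows, so rows that do not move let the fingers close. It gives the time, the measured TCP pose, the force and the opening at its end, in the units of the state.
- ctrl.get_state(): the state, without advancing time (a new reading comes with each control period).
- ctrl.read_camera(name): name is "scene" or "top"; returns a dict with "img" (384x512x3 uint8, red, green, blue), "camera_matrix" (3x3 intrinsics, pixels), "R" (3x3) and "t" (3): a world point X has camera coordinates R X + t. Camera axes: x right, y down, z forward; pixel columns grow to the right and rows downward; lengths in m; the calibration is good to about 2 mm. A picture is of the moment at which its call begins. There is no depth.
- ctrl.sign_off(): hands the job in, once; it reports no verdict.
The state is a dict: "time": time; "qpos": joint angles; "dq": joint speeds; "joint_efforts": joint torques, N m; "eef_pos": TCP position; "tcp_rot": TCP orientation; "contact_force": force on the tool from outside, world axes, zero at the start; "wrist_torque": the same for the moment, N m; "opening": opening from 0.0 (shut) to 1.0 (fully open).
Only numpy, scipy, OpenCV 4.12 (cv2) and the standard library are available. Lean on these libraries where they do the work, as an engineer would, in place of code of your own. Each camera call takes 0.05 s, during which the arm holds its last target.

## Working session

There is one attempt and no reset: what is moved stays moved. The work goes in short steps, Python scripts to look and compute and a tool call to move; the robot and the scene stay as the last step left them, time stands still between calls to the robot, and variables do not carry over. Pictures are saved under pics/ and viewed, and the job is handed in when it is done.

Besides the shell and the picture viewer there is one more tool, called by a JSON object that holds its "name" and its "arguments". drive_tool: Moves the arm, as the interface text tells. Its arguments: {"type":"object","properties":{"series":{"type":"array"},"grip":{"type":"number"},"newtons":{"type":"number"}},"required":["series"]}

```bash
mkdir -p pics
python3 - <<'E'
from plant import ctrl
import cv2,numpy as np
s=ctrl.get_state()
for k,v in s.items(): print(k,np.round(v,4))
for n in("top","scene"):
    c=ctrl.read_camera(n); cv2.imwrite(f"pics/{n}0.png",c["img"][:,:,::-1])
    np.savez(f"{n}0.npz",**c); print(n,c["camera_matrix"],c["R"],c["t"])
E
```

```text
time 0.0
qpos [-1.313   0.2872  1.5782 -0.      1.2786 -0.15  ]
dq [ 0.001   0.0008  0.0009  0.0005 -0.0017  0.001 ]
joint_efforts [ 2.30000e-03 -4.05988e+01 -2.92621e+01 -0.00000e+00  5.90000e-03
 -0.00000e+00]
eef_pos [ 0.2676 -0.619   0.2409]
tcp_rot [-0.6924 -0.144   0.6925 -0.1423]
contact_force [-0.5024 -0.2327 -0.5569]
wrist_torque [0.0154 0.0338 0.0135]
opening 0.9961
top [[455.87778382   0.         251.14468481]
 [  0.         455.87778382 196.45395196]
 [  0.           0.           1.        ]] [[ 0.00242801 -0.99994256 -0.01043981]
 [-0.99377878 -0.00125034 -0.11136507]
 [ 0.11134562  0.01064526 -0.99372473]] [0.00329501 0.51748043 1.41716191]
scene [[450.93296833   0.         255.77999364]
 [  0.         450.93296833 188.23821018]
 [  0.           0.           1.        ]] [[-0.82117035  0.57064853 -0.00628614]
 [ 0.33494744  0.47301675 -0.81490206]
 [-0.46204921 -0.67127893 -0.57956459]] [ 0.42867489 -0.13930138  1.74267536]
```

View pics/top0.png

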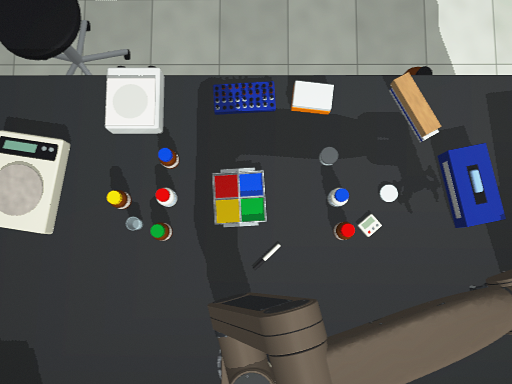

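View pics/scene0.png

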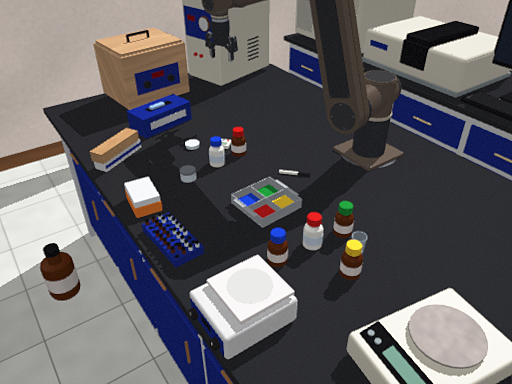

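The top view shows glass bottles with these caps: blue (165,155), yellow (115,198), green (158,231) and red (345,230). The white decoys are red (163,195) and blue (340,195). A glass beaker stands at (133,223). The tray centre is at about (239,197), with red and blue bays in the upper row and yellow and green in the lower.

```bash
cat > h.py <<'E'
import cv2,numpy as np
H={'red':[((0,150,90),(8,255,255)),((172,150,90),(180,255,255))],'yellow':[((22,150,120),(34,255,255))],'green':[((45,120,50),(80,255,255))],'blue':[((100,150,90),(125,255,255))]}
def blobs(img,col,amin=25):
    hsv=cv2.cvtColor(img,cv2.COLOR_RGB2HSV); m=0
    for lo,hi in H[col]: m=m|cv2.inRange(hsv,lo,hi)
    n,l,st,ce=cv2.connectedComponentsWithStats(m)
    return [(ce[i],st[i]) for i in range(1,n) if st[i][4]>=amin]
def ray(c,uv):
    R,t,K=c["R"],c["t"],c["camera_matrix"]
    d=R.T@np.linalg.solve(K,[uv[0],uv[1],1]); return -R.T@t,d
def onz(c,uv,z):
    o,d=ray(c,uv); return o+d*(z-o[2])/d[2]
def proj(c,X):
    p=c["camera_matrix"]@(c["R"]@np.asarray(X)+c["t"]); return p[:2]/p[2]
def tri(a,ua,b,ub):
    A=[];y=[]
    for c,u in((a,ua),(b,ub)):
        o,d=ray(c,u); d=d/np.linalg.norm(d);P=np.eye(3)-np.outer(d,d);A.append(P);y.append(P@o)
    X=np.linalg.lstsq(np.vstack(A),np.hstack(y),rcond=None)[0]
    return X
E
python3 - <<'E'
from h import *
T=dict(np.load('top0.npz'));S=dict(np.load('scene0.npz'))
for col in H:
    for n,c in(("top",T),("scene",S)):
        for ce,st in blobs(c["img"],col):
            print(col,n,ce.round(1),st, onz(c,ce,0.095).round(4) , onz(c,ce,.008).round(4))
E
```

```text
red top [226.  185.9] [215 175  23  23 484] [0.5421 0.08   0.095 ] [0.5539 0.0857 0.008 ]
red top [161.9 194.5] [155 188  15  14 153] [0.5157 0.2744 0.095 ] [0.5258 0.2926 0.008 ]
red top [347.3 229.9] [340 223  15  15 168] [ 0.4098 -0.2847  0.095 ] [ 0.4131 -0.302   0.008 ]
red scene [237.8 131.5] [232 126  12  11 106] [ 0.4084 -0.2801  0.095 ] [ 0.3223 -0.4177  0.008 ]
red scene [264.  210.7] [254 205  21  13 153] [0.607 0.165 0.095] [0.5425 0.0756 0.008 ]
red scene [314.  218.8] [307 212  15  15 192] [0.5139 0.2756 0.095 ] [0.4392 0.1982 0.008 ]
yellow top [113.9 197. ] [106 190  16  15 170] [0.5077 0.4202 0.095 ] [0.5173 0.4476 0.008 ]
yellow top [227.2 210.7] [216 199  24  24 512] [0.4668 0.0757 0.095 ] [0.4738 0.0812 0.008 ]
yellow scene [282.5 201.1] [272 195  22  13 150] [0.5356 0.159  0.095 ] [0.4633 0.069  0.008 ]
yellow scene [353.2 247.6] [345 240  17  17 229] [0.5082 0.4235 0.095 ] [0.4329 0.3621 0.008 ]
green top [252.2 209.2] [241 198  24  24 514] [4.715e-01 2.000e-04 9.500e-02] [0.4788 0.001  0.008 ]
green top [157.  230.4] [150 224  15  14 168] [0.4069 0.2865 0.095 ]
[... 1248 characters left out ...]
 0.095 ] [ 0.5474 -0.0042  0.008 ]
blue scene [126.2 235.2] [108 212  37  46 173] [0.9718 0.0374 0.095 ] [ 0.9467 -0.0657  0.008 ]
blue scene [170.7 232.5] [159 217  25  30 173] [0.8689 0.0964 0.095 ] [ 8.327e-01 -3.000e-04  8.000e-03]
blue scene [167.  242.3] [142 220  61  41 377] [0.8943 0.1263 0.095 ] [0.8608 0.0327 0.008 ]
blue scene [277.5 235. ] [270 227  16  17 226] [0.6387 0.2711 0.095 ] [0.5775 0.1932 0.008 ]
blue scene [189.2 236.8] [184 231  12  12  42] [0.8361 0.1409 0.095 ] [0.7963 0.0489 0.008 ]
blue scene [174.2 304.8] [142 260  58  81 298] [0.9726 0.3263 0.095 ] [0.9476 0.2544 0.008 ]
blue scene [213.7 362.2] [204 349  23  35 121] [0.9732 0.5031 0.095 ] [0.9482 0.4503 0.008 ]
```

```bash
cat > st.py <<'E'
import sys,numpy as np
from plant import ctrl
from scipy.spatial.transform import Rotation as Ro
s=ctrl.get_state(); R=Ro.from_quat(s["tcp_rot"]).as_matrix(); p=np.array(s["eef_pos"])
print("t",s["time"],"p",p.round(4),"q",np.round(s["qpos"],2),"F",np.round(s["contact_force"],1),"open",round(s["opening"],3))
print("toolx",R[:,0].round(3),"tooly",R[:,1].round(3))
# tilt correction (rotvec, tool axes, deg)
c=np.cross(R[:,0],[0,0,-1]); print("tiltfix deg",np.degrees(R.T@c).round(2))
for a in sys.argv[1:]:
    q=np.array([float(v) for v in a.split(",")]); print(a,"shift units",(R.T@(q-p)/0.05).round(3)); p=q
E
python3 st.py .409,-.282,.235 .409,-.282,.088; python3 -c "
from h import *
T=dict(np.load('top0.npz'));print(-T['R'].T@T['t'])
for n,u in dict(b=(164.8,154.3),y=(113.9,197),g=(157,230.4),r=(347.3,229.9)).items(): print(n,onz(T,u,.101).round(4))"
```

```text
t 0.1 p [ 0.2676 -0.6191  0.2411] q [-1.31  0.29  1.58 -0.    1.28 -0.15] F [ 0.2 -0.3 -0.2] open 0.999
toolx [-0.001  0.002 -1.   ] tooly [ 0.397 -0.918 -0.002]
tiltfix deg [-0.   -0.02  0.12]
.409,-.282,.235 shift units [ 0.134 -5.066 -5.27 ]
.409,-.282,.088 shift units [2.94e+00 6.00e-03 1.00e-03]
[ 0.3564583  -0.01114421  1.46593248]
b [0.6385 0.2672 0.101 ]
y [0.5072 0.4183 0.101 ]
g [0.4068 0.2852 0.101 ]
r [ 0.4094 -0.2835  0.101 ]
```

{"name": "drive_tool", "arguments": {"series": [[[0,-0.6,-0.6],[0,0,0]],[[0,-0.6,-0.6],[0,0,0]],[[0,-0.6,-0.6],[0,0,0]],[[0,-0.6,-0.6],[0,0,0]],[[0,-0.6,-0.6],[0,0,0]]], "grip": 1, "newtons": 50}}

```text
time: 0.6
eef_pos: [0.3449, -0.4188, 0.2366]
tcp_rot: [-0.693, -0.143, 0.694, -0.137]
contact_force: [2.2, -0.0, 0.1]
opening: 1.004
```

```bash
python3 st.py .409,-.282,.235 .409,-.282,.088
```

```text
t 0.6 p [ 0.3449 -0.4188  0.2366] q [-1.07  0.    1.9   0.    1.24  0.1 ] F [ 2.2 -0.   0.1] open 1.004
toolx [-0.003  0.007 -1.   ] tooly [ 0.389 -0.921 -0.008]
tiltfix deg [-0.    0.    0.44]
.409,-.282,.235 shift units [ 0.048 -2.022 -2.245]
.409,-.282,.088 shift units [ 2.94   0.023 -0.   ]
```

{"name": "drive_tool", "arguments": {"series": [[[0,-0.6,-0.65],[0,0,0.4]],[[0,-0.6,-0.65],[0,0,0]],[[0,-0.5,-0.6],[0,0,0]],[[0,-0.1,-0.15],[0,0,0]],[[0,0,0],[0,0,0]]]}}

```text
time: 1.1
eef_pos: [0.4059, -0.2854, 0.2345]
tcp_rot: [-0.692, -0.144, 0.693, -0.14]
contact_force: [0.2, 0.4, -0.6]
opening: 0.999
```

```bash
python3 st.py .409,-.282,.235 .409,-.282,.088
```

```text
t 1.1 p [ 0.4059 -0.2854  0.2345] q [-0.82 -0.11  2.01  0.    1.24  0.35] F [ 0.2  0.4 -0.6] open 0.999
toolx [-0.002  0.004 -1.   ] tooly [ 0.393 -0.919 -0.005]
tiltfix deg [0.   0.01 0.27]
.409,-.282,.235 shift units [-0.01  -0.039 -0.085]
.409,-.282,.088 shift units [ 2.94e+00  1.40e-02 -1.00e-03]
```

{"name": "drive_tool", "arguments": {"series": [[[0.6,-0.04,-0.08],[0,0,0.3]],[[0.7,0,0],[0,0,0]],[[0.6,0,0],[0,0,0]],[[0.3,0,0],[0,0,0]],[[0,0,0],[0,0,0]]]}}

```text
time: 1.6
eef_pos: [0.4077, -0.2888, 0.1221]
tcp_rot: [0.693, 0.138, -0.693, 0.143]
contact_force: [0.3, -0.1, 0.9]
opening: 1.001
```

```bash
python3 st.py .409,-.282,.088
python3 - <<'E'
from plant import ctrl
import cv2
a=[cv2.resize(ctrl.read_camera(n)["img"][y-60:y+60,x-60:x+60,::-1],(400,400)) for n,x,y in(("top",345,225),("scene",235,130))]
cv2.imwrite("pics/a1.png",cv2.hconcat(a))
E
```

```text
t 1.6 p [ 0.4077 -0.2888  0.1221] q [-0.82  0.03  2.1  -0.    1.    0.35] F [ 0.3 -0.1  0.9] open 1.001
toolx [ 0.001 -0.006 -1.   ] tooly [ 0.39  -0.921  0.006]
tiltfix deg [ 0.    0.07 -0.36]
.409,-.282,.088 shift units [ 0.682 -0.119 -0.077]
```

View pics/a1.png

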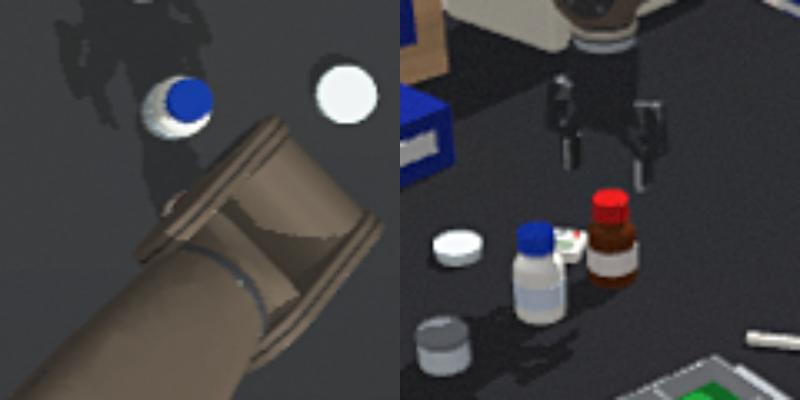

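The gripper straddles the red cap, with fingertips just above it at about (570,165) and (640,188) in the crop and the cap at (610,200). The lateral error is about 7 mm, so I'll correct that before going down.

{"name": "drive_tool", "arguments": {"series": [[[0,-0.12,-0.08],[0,0,-0.4]],[[0.4,0,0],[0,0,0]],[[0.3,0,0],[0,0,0]],[[0,0,0],[0,0,0]]]}}

```text
time: 2.1
eef_pos: [0.4136, -0.2865, 0.0954]
tcp_rot: [0.696, 0.135, -0.69, 0.144]
contact_force: [-0.2, -0.3, -0.3]
opening: 0.998
```

```bash
python3 st.py .409,-.282,.088
```

```text
t 2.1 p [ 0.4136 -0.2865  0.0954] q [-0.81  0.08  2.11 -0.    0.94  0.37] F [-0.2 -0.3 -0.3] open 0.998
toolx [ 0.01  -0.011 -1.   ] tooly [ 0.388 -0.922  0.014]
tiltfix deg [-0.   -0.29 -0.81]
.409,-.282,.088 shift units [ 0.147 -0.12   0.05 ]
```

{"name": "drive_tool", "arguments": {"series": [[[0.1,-0.12,0.05],[0,-0.3,-0.8]],[[0,0,0],[0,0,0]],[[0,0,0],[0,0,0]]]}}

```text
time: 2.4
eef_pos: [0.4103, -0.2829, 0.0936]
tcp_rot: [0.694, 0.139, -0.692, 0.141]
contact_force: [-0.2, 0.2, -0.7]
opening: 1.002
```

```bash
python3 st.py .409,-.282,.088
```

```text
t 2.4 p [ 0.4103 -0.2829  0.0936] q [-0.81  0.08  2.12 -0.    0.94  0.36] F [-0.2  0.2 -0.7] open 1.002
toolx [ 0.003 -0.003 -1.   ] tooly [ 0.388 -0.922  0.004]
tiltfix deg [-0.   -0.08 -0.24]
.409,-.282,.088 shift units [ 0.112 -0.027  0.017]
```

{"name": "drive_tool", "arguments": {"series": [[[0.12,-0.03,0.02],[0,-0.1,-0.3]],[[0,0,0],[0,0,0]]]}}

```text
time: 2.6
eef_pos: [0.4092, -0.2823, 0.0884]
tcp_rot: [0.693, 0.14, -0.693, 0.14]
contact_force: [-0.3, -0.5, -0.4]
opening: 1.001
```

{"name": "drive_tool", "arguments": {"series": [[[0,0,0],[0,0,0]],[[0,0,0],[0,0,0]],[[0,0,0],[0,0,0]],[[0,0,0],[0,0,0]],[[0,0,0],[0,0,0]]], "grip": -1, "newtons": 50}}

```text
time: 3.1
eef_pos: [0.4096, -0.2828, 0.0889]
tcp_rot: [0.693, 0.139, -0.693, 0.141]
contact_force: [0.6, 0.8, 0.2]
opening: 0.452
```

```bash
python3 st.py .409,-.282,.088
```

```text
t 3.1 p [ 0.4096 -0.2828  0.0889] q [-0.81  0.08  2.12  0.    0.94  0.36] F [0.6 0.8 0.2] open 0.452
toolx [ 0.001 -0.001 -1.   ] tooly [ 0.388 -0.922  0.002]
tiltfix deg [-0.   -0.04 -0.1 ]
.409,-.282,.088 shift units [ 0.018 -0.019  0.005]
```

{"name": "drive_tool", "arguments": {"series": [[[0,0,0],[0,0,0]],[[-0.1,0,0],[0,0,0]],[[-0.3,0,0],[0,0,0]],[[-0.6,0,0],[0,0,0]],[[-0.6,0,0],[0,0,0]]]}}

```text
time: 3.6
eef_pos: [0.4056, -0.2786, 0.1643]
tcp_rot: [-0.69, -0.145, 0.696, -0.135]
contact_force: [1.1, -0.9, -1.4]
opening: 0.447
```

```bash
python3 st.py .409,-.282,.235 .553,.086,.235 .553,.086,.1
```

```text
t 3.6 p [ 0.4056 -0.2786  0.1643] q [-0.81 -0.03  2.08  0.    1.11  0.36] F [ 1.1 -0.9 -1.4] open 0.447
toolx [-0.011  0.012 -1.   ] tooly [ 0.388 -0.922 -0.015]
tiltfix deg [0.   0.31 0.85]
.409,-.282,.235 shift units [-1.416  0.068 -0.03 ]
.553,.086,.235 shift units [ 0.054 -5.666 -5.51 ]
.553,.086,.1 shift units [ 2.7    0.04  -0.015]
```

{"name": "drive_tool", "arguments": {"series": [[[-0.6,0,0],[0,0.3,0.8]],[[-0.6,-0.2,-0.2],[0,0,0]],[[-0.2,-0.5,-0.5],[0,0,0]],[[0,-0.6,-0.6],[0,0,0]],[[0,-0.6,-0.6],[0,0,0]]]}}

```text
time: 4.1
eef_pos: [0.4576, -0.1557, 0.2425]
tcp_rot: [0.696, 0.134, -0.692, 0.139]
contact_force: [0.4, -0.1, -2.6]
opening: 0.454
```

```bash
python3 st.py .553,.086,.235 .553,.086,.1
```

```text
t 4.1 p [ 0.4576 -0.1557  0.2425] q [-0.54 -0.15  2.04 -0.    1.25  0.65] F [ 0.4 -0.1 -2.6] open 0.454
toolx [ 0.006 -0.006 -1.   ] tooly [ 0.379 -0.925  0.007]
tiltfix deg [ 0.   -0.2  -0.43]
.553,.086,.235 shift units [ 0.135 -3.751 -3.597]
.553,.086,.1 shift units [ 2.7  -0.02  0.01]
```

{"name": "drive_tool", "arguments": {"series": [[[0.03,-0.65,-0.6],[0,-0.2,-0.4]],[[0.03,-0.65,-0.6],[0,0,0]],[[0.03,-0.65,-0.6],[0,0,0]],[[0,-0.65,-0.6],[0,0,0]],[[0,-0.6,-0.6],[0,0,0]]]}}

```text
time: 4.6
eef_pos: [0.536, 0.0582, 0.2378]
tcp_rot: [-0.694, -0.136, 0.694, -0.136]
contact_force: [0.3, 0.7, -1.9]
opening: 0.451
```

```bash
python3 st.py .553,.086,.235 .553,.086,.1
```

```text
t 4.6 p [0.536  0.0582 0.2378] q [-0.08 -0.01  1.91 -0.    1.24  1.1 ] F [ 0.3  0.7 -1.9] open 0.451
toolx [-0.001 -0.001 -1.   ] tooly [ 0.378 -0.926  0.001]
tiltfix deg [ 0.    0.05 -0.03]
.553,.086,.235 shift units [ 0.056 -0.387 -0.526]
.553,.086,.1 shift units [ 2.7e+00 -2.0e-03 -2.0e-03]
```

{"name": "drive_tool", "arguments": {"series": [[[0,-0.3,-0.4],[0,0,0]],[[0,-0.1,-0.1],[0,0,0]],[[0,0,0],[0,0,0]],[[0,0,0],[0,0,0]]]}}

```text
time: 5.0
eef_pos: [0.5506, 0.0919, 0.236]
tcp_rot: [-0.691, -0.139, 0.695, -0.139]
contact_force: [-0.4, -0.4, -2.1]
opening: 0.449
```

```bash
python3 st.py .553,.086,.235 .553,.086,.1;  python3 - <<'E'
from plant import ctrl
import cv2
a=[cv2.resize(ctrl.read_camera(n)["img"][y-60:y+60,x-60:x+60,::-1],(400,400)) for n,x,y in(("top",240,197),("scene",265,190))]
cv2.imwrite("pics/a2.png",cv2.hconcat(a))
E
```

```text
t 5.0 p [0.5506 0.0919 0.236 ] q [-0.02  0.04  1.87 -0.    1.24  1.16] F [-0.4 -0.4 -2.1] open 0.449
toolx [-0.005 -0.    -1.   ] tooly [ 0.385 -0.923 -0.002]
tiltfix deg [-0.   0.3  0.1]
.553,.086,.235 shift units [0.021 0.127 0.002]
.553,.086,.1 shift units [ 2.7    0.005 -0.014]
```

View pics/a2.png

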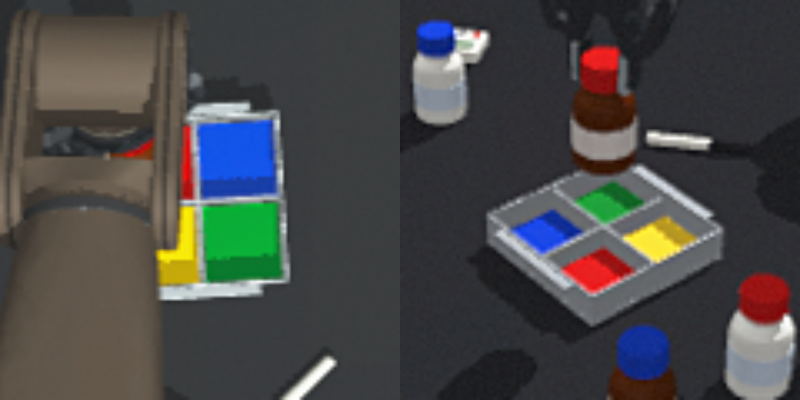

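The red glass bottle hangs upright above the tray. In the crop its base is at (603,165) and the red bay is at (598,270). I'll correct the y error and lower it.

{"name": "drive_tool", "arguments": {"series": [[[0.3,0.12,0],[0,0.3,0.1]],[[0.6,0,0],[0,0,0]],[[0.6,0,0],[0,0,0]],[[0.3,0,0],[0,0,0]],[[0,0,0],[0,0,0]]]}}

```text
time: 5.6
eef_pos: [0.5534, 0.0791, 0.1462]
tcp_rot: [0.696, 0.134, -0.692, 0.136]
contact_force: [-0.4, -0.3, -1.7]
opening: 0.45
```

```bash
python3 st.py .553,.086,.097
```

```text
t 5.6 p [0.5534 0.0791 0.1462] q [-0.04  0.13  1.95 -0.    1.06  1.15] F [-0.4 -0.3 -1.7] open 0.45
toolx [ 0.006 -0.001 -1.   ] tooly [ 0.376 -0.927  0.003]
tiltfix deg [ 0.   -0.27 -0.19]
.553,.086,.097 shift units [ 0.985 -0.133 -0.04 ]
```

{"name": "drive_tool", "arguments": {"series": [[[0.2,-0.1,-0.03],[0,-0.2,-0.2]],[[0,0,0],[0,0,0]],[[0,0,0],[0,0,0]]]}}

```text
time: 5.9
eef_pos: [0.5539, 0.0829, 0.1378]
tcp_rot: [0.696, 0.134, -0.693, 0.134]
contact_force: [1.2, -0.4, -1.4]
opening: 0.454
```

```bash
python3 st.py .553,.086,.097
```

```text
t 5.9 p [0.5539 0.0829 0.1378] q [-0.03  0.14  1.95  0.    1.05  1.16] F [ 1.2 -0.4 -1.4] open 0.454
toolx [ 0.004  0.001 -1.   ] tooly [ 0.373 -0.928  0.001]
tiltfix deg [ 0.   -0.21 -0.05]
.553,.086,.097 shift units [ 0.816 -0.064 -0.003]
```

{"name": "drive_tool", "arguments": {"series": [[[0.2,-0.05,0],[0,-0.2,0]],[[0.2,0,0],[0,0,0]],[[0.15,0,0],[0,0,0]],[[0.1,0,0],[0,0,0]],[[0,0,0],[0,0,0]]]}}

```text
time: 6.4
eef_pos: [0.5541, 0.0857, 0.1044]
tcp_rot: [0.695, 0.134, -0.693, 0.135]
contact_force: [-0.6, -0.5, -2.3]
opening: 0.45
```

```bash
python3 st.py .553,.086,.097
```

```text
t 6.4 p [0.5541 0.0857 0.1044] q [-0.03  0.19  1.96 -0.    0.98  1.16] F [-0.6 -0.5 -2.3] open 0.45
toolx [ 0.004 -0.001 -1.   ] tooly [ 0.373 -0.928  0.002]
tiltfix deg [ 0.   -0.17 -0.14]
.553,.086,.097 shift units [ 0.149 -0.014  0.019]
```

Now the last 7 mm in small steps, watching the force.

{"name": "drive_tool", "arguments": {"series": [[[0.06,0,0],[0,0,0]],[[0.05,0,0],[0,0,0]],[[0,0,0],[0,0,0]]]}}

```text
time: 6.7
eef_pos: [0.5543, 0.0857, 0.0984]
tcp_rot: [0.695, 0.134, -0.693, 0.135]
contact_force: [0.2, 0.6, -1.6]
opening: 0.452
```

{"name": "drive_tool", "arguments": {"series": [[[0.03,0,0],[0,0,0]],[[0,0,0],[0,0,0]]]}}

```text
time: 6.9
eef_pos: [0.5548, 0.0857, 0.0975]
tcp_rot: [0.696, 0.134, -0.692, 0.135]
contact_force: [0.0, 0.3, -0.6]
opening: 0.451
```

```bash
python3 st.py .553,.086,.097
```

```text
t 6.9 p [0.5548 0.0857 0.0975] q [-0.03  0.2   1.96 -0.    0.97  1.16] F [ 0.   0.3 -0.6] open 0.451
toolx [ 0.005 -0.001 -1.   ] tooly [ 0.373 -0.928  0.003]
tiltfix deg [-0.   -0.25 -0.17]
.553,.086,.097 shift units [ 0.009 -0.02   0.032]
```

{"name": "drive_tool", "arguments": {"series": [[[0.02,0,0],[0,0,0]],[[0,0,0],[0,0,0]]]}}

```text
time: 7.1
eef_pos: [0.5555, 0.0857, 0.0973]
tcp_rot: [0.696, 0.134, -0.692, 0.135]
contact_force: [0.4, -0.0, -1.5]
opening: 0.455
```

{"name": "drive_tool", "arguments": {"series": [[[0,0,0],[0,0,0]],[[0,0,0],[0,0,0]],[[0,0,0],[0,0,0]],[[0,0,0],[0,0,0]]], "grip": 0.4}}

```text
time: 7.5
eef_pos: [0.5565, 0.0856, 0.0985]
tcp_rot: [0.697, 0.133, -0.691, 0.136]
contact_force: [0.1, 0.0, -0.3]
opening: 0.696
```

```bash
python3 st.py .553,.086,.097
```

```text
t 7.5 p [0.5565 0.0856 0.0985] q [-0.03  0.2   1.96 -0.    0.97  1.16] F [ 0.1  0.  -0.3] open 0.696
toolx [ 0.009 -0.001 -1.   ] tooly [ 0.373 -0.928  0.005]
tiltfix deg [-0.   -0.47 -0.26]
.553,.086,.097 shift units [ 0.029 -0.033  0.062]
```

{"name": "drive_tool", "arguments": {"series": [[[-0.2,0,0],[0,-0.4,-0.2]],[[-0.5,0,0],[0,0,0]],[[-0.6,0,0],[0,0,0]],[[-0.6,0,0],[0,0,0]],[[-0.5,0,0],[0,0,0]]]}}

```text
time: 8.0
eef_pos: [0.5537, 0.0857, 0.22]
tcp_rot: [-0.691, -0.135, 0.698, -0.134]
contact_force: [0.3, 0.2, 0.3]
opening: 0.701
```

```bash
python3 st.py .639,.268,.20 .639,.268,.088
```

```text
t 8.0 p [0.5537 0.0857 0.22  ] q [-0.03  0.06  1.88 -0.    1.21  1.16] F [0.3 0.2 0.3] open 0.701
toolx [-0.01 -0.   -1.  ] tooly [ 0.373 -0.928 -0.004]
tiltfix deg [0.   0.53 0.2 ]
.639,.268,.20 shift units [ 0.383 -2.744 -2.948]
.639,.268,.088 shift units [ 2.24   0.008 -0.021]
```

{"name": "drive_tool", "arguments": {"series": [[[0,-0.55,-0.6],[0,0.5,0.2]],[[0,-0.55,-0.6],[0,0,0]],[[0,-0.55,-0.6],[0,0,0]],[[0,-0.55,-0.6],[0,0,0]],[[0,-0.35,-0.4],[0,0,0]]], "grip": 1}}

```text
time: 8.5
eef_pos: [0.6427, 0.2587, 0.2343]
tcp_rot: [0.701, 0.131, -0.689, 0.133]
contact_force: [0.6, -0.9, 0.4]
opening: 1.001
```

{"name": "drive_tool", "arguments": {"series": [[[0,0,0],[0,0,0]],[[0,0,0],[0,0,0]]]}}

```text
time: 8.7
eef_pos: [0.6435, 0.262, 0.2354]
tcp_rot: [0.701, 0.133, -0.688, 0.135]
contact_force: [-0.9, -1.1, 0.0]
opening: 0.997
```

```bash
python3 st.py .639,.268,.20 .639,.268,.088;  python3 - <<'E'
from plant import ctrl
import cv2
a=[cv2.resize(ctrl.read_camera(n)["img"][y-60:y+60,x-60:x+60,::-1],(400,400)) for n,x,y in(("top",240,197),("scene",265,190))]
cv2.imwrite("pics/a3.png",cv2.hconcat(a))
E
```

```text
t 8.7 p [0.6435 0.262  0.2354] q [ 0.24  0.33  1.54 -0.    1.26  1.43] F [-0.9 -1.1  0. ] open 0.997
toolx [ 0.019  0.001 -1.   ] tooly [ 0.371 -0.929  0.006]
tiltfix deg [-0.   -1.01 -0.35]
.639,.268,.20 shift units [ 0.707 -0.149  0.051]
.639,.268,.088 shift units [ 2.24  -0.014  0.039]
```

View pics/a3.png

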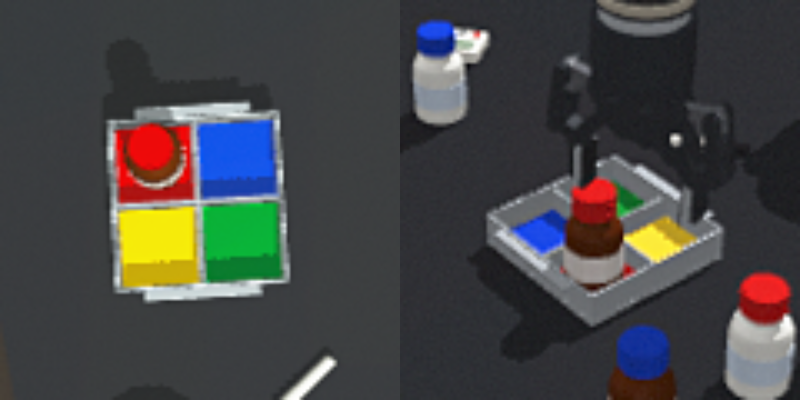

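The red bottle stands upright in the red bay: its body centre is at about (155,162) in the crop, and the bay spans x 117–193 and y 120–203. Next is the blue bottle.

{"name": "drive_tool", "arguments": {"series": [[[0.4,-0.12,0.04],[0,-1,-0.3]],[[0.5,0,0],[0,0,0]],[[0.6,0,0],[0,0,0]],[[0.3,0,0],[0,0,0]],[[0,0,0],[0,0,0]]]}}

```text
time: 9.3
eef_pos: [0.6369, 0.262, 0.1397]
tcp_rot: [-0.693, -0.131, 0.697, -0.131]
contact_force: [-0.6, -0.6, -0.7]
opening: 1.0
```

```bash
python3 st.py .639,.268,.088
```

```text
t 9.3 p [0.6369 0.262  0.1397] q [ 0.24  0.41  1.61 -0.    1.12  1.44] F [-0.6 -0.6 -0.7] open 1.0
toolx [-0.005 -0.002 -1.   ] tooly [ 0.365 -0.931 -0.   ]
tiltfix deg [-0.    0.29  0.02]
.639,.268,.088 shift units [ 1.033 -0.097 -0.088]
```

{"name": "drive_tool", "arguments": {"series": [[[0.2,-0.1,-0.09],[0,0.3,0]],[[0.3,0,0],[0,0,0]],[[0.3,0,0],[0,0,0]],[[0.15,0,0],[0,0,0]],[[0,0,0],[0,0,0]]]}}

```text
time: 9.8
eef_pos: [0.6406, 0.2687, 0.0903]
tcp_rot: [0.696, 0.131, -0.694, 0.131]
contact_force: [-0.8, -0.5, -0.7]
opening: 1.001
```

```bash
python3 st.py .639,.268,.088
```

```text
t 9.8 p [0.6406 0.2687 0.0903] q [0.25 0.47 1.62 0.   1.04 1.45] F [-0.8 -0.5 -0.7] open 1.001
toolx [ 0.003  0.001 -1.   ] tooly [ 0.364 -0.932 -0.   ]
tiltfix deg [-0.   -0.19  0.01]
.639,.268,.088 shift units [0.046 0.001 0.035]
```

{"name": "drive_tool", "arguments": {"series": [[[0.04,0,0.04],[0,-0.2,0]],[[0,0,0],[0,0,0]]]}}

```text
time: 10.0
eef_pos: [0.6389, 0.268, 0.0884]
tcp_rot: [0.695, 0.131, -0.695, 0.131]
contact_force: [-1.1, -0.8, -0.5]
opening: 0.998
```

{"name": "drive_tool", "arguments": {"series": [[[0,0,0],[0,0,0]],[[0,0,0],[0,0,0]],[[0,0,0],[0,0,0]],[[0,0,0],[0,0,0]],[[0,0,0],[0,0,0]]], "grip": -1}}

```text
time: 10.5
eef_pos: [0.6401, 0.2684, 0.0909]
tcp_rot: [0.696, 0.131, -0.693, 0.131]
contact_force: [0.4, -1.0, -1.6]
opening: 0.454
```

```bash
python3 st.py .639,.268,.088
```

```text
t 10.5 p [0.6401 0.2684 0.0909] q [0.25 0.47 1.63 0.   1.04 1.45] F [ 0.4 -1.  -1.6] open 0.454
toolx [ 0.004  0.001 -1.   ] tooly [ 0.364 -0.931  0.   ]
tiltfix deg [ 0.   -0.24 -0.03]
.639,.268,.088 shift units [ 0.057 -0.002  0.024]
```

{"name": "drive_tool", "arguments": {"series": [[[-0.1,0,0],[0,-0.2,0]],[[-0.4,0,0],[0,0,0]],[[-0.6,0,0],[0,0,0]],[[-0.7,0,0],[0,0,0]],[[-0.7,0,0],[0,0,0]]]}}

```text
time: 11.0
eef_pos: [0.6344, 0.2666, 0.2079]
tcp_rot: [-0.687, -0.13, 0.703, -0.132]
contact_force: [0.4, 0.8, -1.6]
opening: 0.448
```

```bash
python3 st.py .559,.007,.235 .559,.007,.1
```

```text
t 11.0 p [0.6344 0.2666 0.2079] q [ 0.25  0.35  1.56 -0.    1.26  1.45] F [ 0.4  0.8 -1.6] open 0.448
toolx [-0.022 -0.007 -1.   ] tooly [ 0.364 -0.932 -0.002]
tiltfix deg [-0.    1.33  0.12]
.559,.007,.235 shift units [-0.474  4.287  3.306]
.559,.007,.1 shift units [ 2.699  0.005 -0.062]
```

{"name": "drive_tool", "arguments": {"series": [[[-0.6,0.2,0.15],[0,1.3,0.1]],[[-0.2,0.5,0.4],[0,0,0]],[[0,0.65,0.5],[0,0,0]],[[0,0.65,0.5],[0,0,0]],[[0,0.65,0.5],[0,0,0]]]}}

```text
time: 11.5
eef_pos: [0.5895, 0.1067, 0.258]
tcp_rot: [0.7, 0.134, -0.689, 0.134]
contact_force: [-0.4, -0.4, -2.0]
opening: 0.451
```

```bash
python3 st.py .559,.007,.235 .559,.007,.1
```

```text
t 11.5 p [0.5895 0.1067 0.258 ] q [0.01 0.1  1.76 0.   1.26 1.2 ] F [-0.4 -0.4 -2. ] open 0.451
toolx [ 0.014  0.004 -1.   ] tooly [ 0.372 -0.928  0.002]
tiltfix deg [ 0.   -0.84 -0.12]
.559,.007,.235 shift units [0.443 1.623 1.314]
.559,.007,.1 shift units [ 2.7   -0.006  0.04 ]
```

{"name": "drive_tool", "arguments": {"series": [[[0.1,0.6,0.5],[0,-0.8,-0.1]],[[0.1,0.5,0.4],[0,0,0]],[[0.1,0.25,0.2],[0,0,0]],[[0,0,0],[0,0,0]],[[0,0,0],[0,0,0]]]}}

```text
time: 12.0
eef_pos: [0.5597, 0.0159, 0.2427]
tcp_rot: [-0.694, -0.131, 0.695, -0.132]
contact_force: [1.3, 0.4, -1.4]
opening: 0.449
```

```bash
python3 st.py .559,.007,.235 .559,.007,.1
```

```text
t 12.0 p [0.5597 0.0159 0.2427] q [-0.15  0.03  1.86 -0.    1.25  1.04] F [ 1.3  0.4 -1.4] open 0.449
toolx [-0.001 -0.001 -1.   ] tooly [ 0.366 -0.931  0.001]
tiltfix deg [-0.    0.09 -0.06]
.559,.007,.235 shift units [0.155 0.16  0.078]
.559,.007,.1 shift units [ 2.7   -0.003 -0.004]
```

{"name": "drive_tool", "arguments": {"series": [[[0.2,0.15,0.08],[0,0,0]],[[0.5,0,0],[0,0,0]],[[0.6,0,0],[0,0,0]],[[0.4,0,0],[0,0,0]],[[0,0,0],[0,0,0]]]}}

```text
time: 12.5
eef_pos: [0.5604, 0.0094, 0.1551]
tcp_rot: [0.695, 0.133, -0.694, 0.134]
contact_force: [-0.6, -0.4, -2.2]
opening: 0.45
```

```bash
python3 st.py .559,.007,.099
```

```text
t 12.5 p [0.5604 0.0094 0.1551] q [-0.16  0.12  1.93 -0.    1.08  1.03] F [-0.6 -0.4 -2.2] open 0.45
toolx [ 0.002 -0.002 -1.   ] tooly [ 0.371 -0.929  0.003]
tiltfix deg [ 0.   -0.09 -0.15]
.559,.007,.099 shift units [1.122 0.032 0.046]
```

{"name": "drive_tool", "arguments": {"series": [[[0.2,0.03,0.04],[0,0,-0.1]],[[0.3,0,0],[0,0,0]],[[0.2,0,0],[0,0,0]],[[0.15,0,0],[0,0,0]],[[0,0,0],[0,0,0]]]}}

```text
time: 13.0
eef_pos: [0.5609, 0.0078, 0.1113]
tcp_rot: [0.696, 0.134, -0.692, 0.135]
contact_force: [-0.1, 0.6, -2.2]
opening: 0.452
```

```bash
python3 st.py .559,.007,.099
```

```text
t 13.0 p [0.5609 0.0078 0.1113] q [-0.17  0.18  1.96  0.    1.    1.02] F [-0.1  0.6 -2.2] open 0.452
toolx [ 0.005 -0.001 -1.   ] tooly [ 0.373 -0.928  0.003]
tiltfix deg [ 0.   -0.26 -0.15]
.559,.007,.099 shift units [ 0.245 -0.     0.042]
```

{"name": "drive_tool", "arguments": {"series": [[[0.1,0,0.04],[0,-0.2,-0.1]],[[0.06,0,0],[0,0,0]],[[0.04,0,0],[0,0,0]],[[0,0,0],[0,0,0]]]}}

```text
time: 13.4
eef_pos: [0.5601, 0.0067, 0.1018]
tcp_rot: [0.695, 0.134, -0.693, 0.135]
contact_force: [0.2, -0.3, -1.7]
opening: 0.45
```

{"name": "drive_tool", "arguments": {"series": [[[0.03,0,0],[0,0,0]],[[0,0,0],[0,0,0]]]}}

```text
time: 13.6
eef_pos: [0.5604, 0.0066, 0.1007]
tcp_rot: [0.696, 0.134, -0.693, 0.135]
contact_force: [-0.3, -0.2, -2.4]
opening: 0.452
```

{"name": "drive_tool", "arguments": {"series": [[[0.03,0,0],[0,0,0]],[[0,0,0],[0,0,0]]]}}

```text
time: 13.8
eef_pos: [0.5607, 0.0066, 0.0995]
tcp_rot: [0.696, 0.134, -0.692, 0.135]
contact_force: [-0.1, 0.1, -2.4]
opening: 0.45
```

{"name": "drive_tool", "arguments": {"series": [[[0.03,0,0],[0,0,0]],[[0,0,0],[0,0,0]]]}}

```text
time: 14.0
eef_pos: [0.5616, 0.0067, 0.0992]
tcp_rot: [0.697, 0.134, -0.692, 0.135]
contact_force: [0.3, -0.5, -2.1]
opening: 0.449
```

{"name": "drive_tool", "arguments": {"series": [[[0.03,0,0],[0,0,0]],[[0,0,0],[0,0,0]]]}}

```text
time: 14.2
eef_pos: [0.5625, 0.0068, 0.0991]
tcp_rot: [0.697, 0.133, -0.691, 0.135]
contact_force: [-0.1, -0.2, -1.6]
opening: 0.45
```

{"name": "drive_tool", "arguments": {"series": [[[0.05,0,0.04],[0,-0.5,-0.2]],[[0,0,0],[0,0,0]]]}}

```text
time: 14.4
eef_pos: [0.5632, 0.0065, 0.0994]
tcp_rot: [0.696, 0.134, -0.692, 0.135]
contact_force: [-0.1, 0.1, -1.5]
opening: 0.45
```

```bash
python3 st.py .559,.007,.099
```

```text
t 14.4 p [0.5632 0.0065 0.0994] q [-0.17  0.2   1.96  0.    0.97  1.02] F [-0.1  0.1 -1.5] open 0.45
toolx [ 0.006  0.    -1.   ] tooly [ 0.372 -0.928  0.002]
tiltfix deg [-0.   -0.33 -0.12]
.559,.007,.099 shift units [ 0.007 -0.041  0.074]
```

```bash
python3 - <<'E'
from plant import ctrl
import cv2
a=[cv2.resize(ctrl.read_camera(n)["img"][y-50:y+50,x-50:x+50,::-1],(400,400),interpolation=cv2.INTER_CUBIC) for n,x,y in(("top",240,197),("scene",260,190))]
cv2.imwrite("pics/a4.png",cv2.hconcat(a))
E
```

```text
(no output)
```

View pics/a4.png

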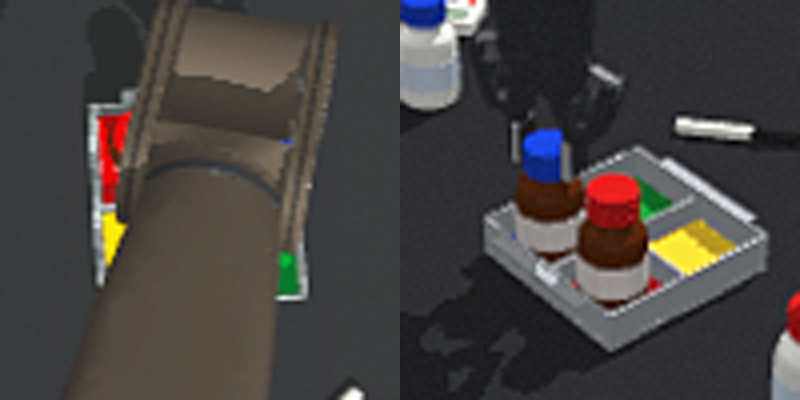

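```bash
python3 st.py .559,.007,.097
```

```text
t 14.5 p [0.5628 0.0064 0.0989] q [-0.17  0.2   1.96  0.    0.97  1.02] F [ 1.  -0.5  2. ] open 0.454
toolx [ 0.005 -0.    -1.   ] tooly [ 0.373 -0.928  0.002]
tiltfix deg [ 0.   -0.29 -0.12]
.559,.007,.097 shift units [ 0.038 -0.039  0.067]
```

The blue bottle is in its bay (cap at (545,155) in the crop, body inside the blue cell), and the force has turned to +2 N, so it's on the floor. I'll release it.

{"name": "drive_tool", "arguments": {"series": [[[0,0,0],[0,0,0]],[[0,0,0],[0,0,0]],[[0,0,0],[0,0,0]],[[0,0,0],[0,0,0]]], "grip": 0.4}}

```text
time: 14.9
eef_pos: [0.562, 0.0061, 0.0978]
tcp_rot: [0.695, 0.134, -0.693, 0.135]
contact_force: [-0.2, -0.4, -0.1]
opening: 0.697
```

```bash
python3 st.py .559,.007,.097
```

```text
t 14.9 p [0.562  0.0061 0.0978] q [-0.17  0.2   1.96  0.    0.97  1.02] F [-0.2 -0.4 -0.1] open 0.697
toolx [ 0.003 -0.    -1.   ] tooly [ 0.373 -0.928  0.002]
tiltfix deg [-0.   -0.17 -0.1 ]
.559,.007,.097 shift units [ 0.016 -0.04   0.049]
```

{"name": "drive_tool", "arguments": {"series": [[[-0.2,0,0],[0,-0.2,-0.1]],[[-0.5,0,0],[0,0,0]],[[-0.7,0,0],[0,0,0]],[[-0.6,0,0],[0,0,0]],[[-0.4,0,0],[0,0,0]]]}}

```text
time: 15.4
eef_pos: [0.5594, 0.0063, 0.2194]
tcp_rot: [-0.691, -0.135, 0.698, -0.133]
contact_force: [0.7, -0.8, -0.0]
opening: 0.703
```

```bash
python3 st.py .507,.419,.21 .507,.419,.088
```

```text
t 15.4 p [0.5594 0.0063 0.2194] q [-0.17  0.06  1.88 -0.    1.21  1.02] F [ 0.7 -0.8 -0. ] open 0.703
toolx [-0.011  0.001 -1.   ] tooly [ 0.372 -0.928 -0.005]
tiltfix deg [0.   0.55 0.31]
.507,.419,.21 shift units [ 0.212 -8.05  -2.102]
.507,.419,.088 shift units [ 2.44   0.013 -0.024]
```

{"name": "drive_tool", "arguments": {"series": [[[0,-0.7,-0.2],[0,0.5,0.3]],[[0,-0.8,-0.2],[0,0,0]],[[0,-0.85,-0.22],[0,0,0]],[[0,-0.85,-0.22],[0,0,0]],[[0,-0.85,-0.22],[0,0,0]]], "grip": 1}}

```text
time: 15.9
eef_pos: [0.5384, 0.215, 0.2311]
tcp_rot: [0.701, 0.128, -0.689, 0.132]
contact_force: [1.5, -0.1, 1.0]
opening: 0.999
```

```bash
python3 st.py .507,.419,.21 .507,.419,.088
```

```text
t 15.9 p [0.5384 0.215  0.2311] q [ 0.21  0.08  1.84 -0.01  1.21  1.41] F [ 1.5 -0.1  1. ] open 0.999
toolx [ 0.018 -0.002 -1.   ] tooly [ 0.362 -0.932  0.009]
tiltfix deg [ 0.  -0.9 -0.5]
.507,.419,.21 shift units [ 0.401 -4.035 -0.884]
.507,.419,.088 shift units [ 2.44  -0.021  0.038]
```

{"name": "drive_tool", "arguments": {"series": [[[0,-0.8,-0.18],[0,-0.9,-0.5]],[[0,-0.8,-0.18],[0,0,0]],[[0,-0.8,-0.18],[0,0,0]],[[0,-0.6,-0.13],[0,0,0]],[[0,-0.3,-0.07],[0,0,0]]]}}

```text
time: 16.4
eef_pos: [0.5105, 0.3926, 0.2362]
tcp_rot: [0.696, 0.132, -0.693, 0.131]
contact_force: [0.9, -0.9, -0.3]
opening: 0.997
```

{"name": "drive_tool", "arguments": {"series": [[[0,0,0],[0,0,0]]]}}

```text
time: 16.5
eef_pos: [0.5101, 0.394, 0.2366]
tcp_rot: [0.696, 0.133, -0.693, 0.132]
contact_force: [-0.3, 0.5, -0.1]
opening: 1.001
```

```bash
python3 st.py .507,.419,.21 .507,.419,.088
```

```text
t 16.5 p [0.5101 0.394  0.2366] q [ 0.5   0.22  1.66 -0.    1.25  1.69] F [-0.3  0.5 -0.1] open 1.001
toolx [ 0.005  0.002 -1.   ] tooly [ 0.368 -0.93  -0.001]
tiltfix deg [ 0.   -0.3   0.03]
.507,.419,.21 shift units [ 0.534 -0.486 -0.124]
.507,.419,.088 shift units [2.44e+00 1.00e-03 1.30e-02]
```

{"name": "drive_tool", "arguments": {"series": [[[0.3,-0.4,-0.1],[0,-0.3,0]],[[0.5,-0.05,0],[0,0,0]],[[0.6,0,0],[0,0,0]],[[0.4,0,0],[0,0,0]],[[0,0,0],[0,0,0]]]}}

```text
time: 17.0
eef_pos: [0.5106, 0.4117, 0.1478]
tcp_rot: [0.696, 0.13, -0.693, 0.132]
contact_force: [-0.0, -1.3, -1.2]
opening: 0.999
```

```bash
python3 st.py .507,.419,.088
```

```text
t 17.0 p [0.5106 0.4117 0.1478] q [ 0.53  0.33  1.7  -0.    1.11  1.72] F [-0.  -1.3 -1.2] open 0.999
toolx [ 0.005 -0.001 -1.   ] tooly [ 0.364 -0.931  0.003]
tiltfix deg [-0.   -0.24 -0.15]
.507,.419,.088 shift units [ 1.195 -0.166  0.018]
```

{"name": "drive_tool", "arguments": {"series": [[[0.1,-0.15,0.02],[0,-0.2,-0.1]],[[0.4,0,0],[0,0,0]],[[0.4,0,0],[0,0,0]],[[0.2,0,0],[0,0,0]],[[0,0,0],[0,0,0]]]}}

```text
time: 17.5
eef_pos: [0.5116, 0.4177, 0.0983]
tcp_rot: [0.699, 0.13, -0.692, 0.129]
contact_force: [-0.5, 0.3, 0.4]
opening: 0.999
```

```bash
python3 st.py .507,.419,.088
```

```text
t 17.5 p [0.5116 0.4177 0.0983] q [ 0.53  0.39  1.72 -0.    1.02  1.74] F [-0.5  0.3  0.4] open 0.999
toolx [ 0.009  0.004 -1.   ] tooly [ 0.36  -0.933 -0.   ]
tiltfix deg [ 0.   -0.56  0.02]
.507,.419,.088 shift units [ 0.205 -0.057  0.079]
```

{"name": "drive_tool", "arguments": {"series": [[[0.15,-0.05,0.08],[0,-0.6,0]],[[0.05,0,0],[0,0,0]],[[0,0,0],[0,0,0]]]}}

```text
time: 17.8
eef_pos: [0.5084, 0.4196, 0.091]
tcp_rot: [0.696, 0.13, -0.694, 0.129]
contact_force: [0.8, 0.3, 0.4]
opening: 1.0
```

```bash
python3 st.py .507,.419,.088
```

```text
t 17.8 p [0.5084 0.4196 0.091 ] q [0.54 0.4  1.72 0.   1.01 1.74] F [0.8 0.3 0.4] open 1.0
toolx [ 0.003  0.002 -1.   ] tooly [ 0.36  -0.933 -0.001]
tiltfix deg [ 0.   -0.2   0.07]
.507,.419,.088 shift units [0.06  0.002 0.03 ]
```

{"name": "drive_tool", "arguments": {"series": [[[0.06,0,0.03],[0,-0.2,0]],[[0,0,0],[0,0,0]]]}}

```text
time: 18.0
eef_pos: [0.5073, 0.4195, 0.0889]
tcp_rot: [0.695, 0.13, -0.695, 0.129]
contact_force: [-0.5, 0.0, 0.2]
opening: 1.004
```

{"name": "drive_tool", "arguments": {"series": [[[0,0,0],[0,0,0]],[[0,0,0],[0,0,0]],[[0,0,0],[0,0,0]],[[0,0,0],[0,0,0]],[[0,0,0],[0,0,0]]], "grip": -1}}

```text
time: 18.5
eef_pos: [0.5078, 0.42, 0.0899]
tcp_rot: [0.696, 0.13, -0.694, 0.129]
contact_force: [0.4, 0.8, 0.0]
opening: 0.454
```

{"name": "drive_tool", "arguments": {"series": [[[-0.1,0,0],[0,-0.2,0]],[[-0.4,0,0],[0,0,0]],[[-0.6,0,0],[0,0,0]],[[-0.7,0,0],[0,0,0]],[[-0.7,0,0],[0,0,0]]]}}

```text
time: 19.0
eef_pos: [0.5023, 0.4159, 0.2062]
tcp_rot: [-0.686, -0.127, 0.704, -0.132]
contact_force: [1.1, 0.7, -1.4]
opening: 0.452
```

```bash
python3 st.py .473,.082,.235 .473,.082,.1
```

```text
t 19.0 p [0.5023 0.4159 0.2062] q [0.54 0.28 1.65 0.   1.24 1.74] F [ 1.1  0.7 -1.4] open 0.452
toolx [-0.024 -0.012 -1.   ] tooly [ 0.36  -0.933  0.003]
tiltfix deg [ 0.    1.51 -0.17]
.473,.082,.235 shift units [-0.48   6.021  2.964]
.473,.082,.1 shift units [ 2.699 -0.008 -0.071]
```

{"name": "drive_tool", "arguments": {"series": [[[-0.6,0,0],[0,1.4,-0.2]],[[-0.2,0.4,0.2],[0,0,0]],[[0,0.7,0.34],[0,0,0]],[[0,0.75,0.37],[0,0,0]],[[0,0.75,0.37],[0,0,0]]]}}

```text
time: 19.5
eef_pos: [0.4911, 0.2726, 0.254]
tcp_rot: [0.698, 0.133, -0.692, 0.131]
contact_force: [0.6, -1.0, -1.7]
opening: 0.452
```

```bash
python3 st.py .473,.082,.235 .473,.082,.1
```

```text
t 19.5 p [0.4911 0.2726 0.254 ] q [0.33 0.02 1.85 0.   1.26 1.52] F [ 0.6 -1.  -1.7] open 0.452
toolx [ 0.008  0.005 -1.   ] tooly [ 0.367 -0.93  -0.002]
tiltfix deg [ 0.   -0.54  0.13]
.473,.082,.235 shift units [0.356 3.415 1.739]
.473,.082,.1 shift units [2.7   0.006 0.025]
```

{"name": "drive_tool", "arguments": {"series": [[[0,0.75,0.37],[0,-0.5,0.1]],[[0,0.75,0.37],[0,0,0]],[[0.1,0.7,0.35],[0,0,0]],[[0.1,0.6,0.3],[0,0,0]],[[0.1,0.25,0.12],[0,0,0]]]}}

```text
time: 20.0
eef_pos: [0.4729, 0.0936, 0.2375]
tcp_rot: [-0.694, -0.131, 0.696, -0.132]
contact_force: [0.9, 0.6, -2.0]
opening: 0.455
```

{"name": "drive_tool", "arguments": {"series": [[[0,0,0],[0,0,0]],[[0,0,0],[0,0,0]]]}}

```text
time: 20.2
eef_pos: [0.4715, 0.0917, 0.2363]
tcp_rot: [-0.693, -0.13, 0.697, -0.13]
contact_force: [-0.1, 0.4, -2.4]
opening: 0.451
```

```bash
python3 st.py .473,.082,.235 .473,.082,.1
```

```text
t 20.2 p [0.4715 0.0917 0.2363] q [-0.02 -0.15  2.04 -0.    1.25  1.18] F [-0.1  0.4 -2.4] open 0.451
toolx [-0.006 -0.002 -1.   ] tooly [ 0.362 -0.932  0.   ]
tiltfix deg [ 0.    0.35 -0.  ]
.473,.082,.235 shift units [0.025 0.192 0.043]
.473,.082,.1 shift units [ 2.7   -0.    -0.017]
```

{"name": "drive_tool", "arguments": {"series": [[[0.2,0.15,0.03],[0,0.3,0]],[[0.5,0,0],[0,0,0]],[[0.5,0,0],[0,0,0]],[[0.4,0,0],[0,0,0]],[[0,0,0],[0,0,0]]]}}

```text
time: 20.7
eef_pos: [0.4738, 0.0866, 0.1533]
tcp_rot: [0.696, 0.132, -0.694, 0.132]
contact_force: [-0.3, 0.6, -2.7]
opening: 0.452
```

```bash
python3 st.py .473,.082,.098
```

```text
t 20.7 p [0.4738 0.0866 0.1533] q [-0.03 -0.05  2.12  0.    1.07  1.16] F [-0.3  0.6 -2.7] open 0.452
toolx [ 0.003  0.    -1.   ] tooly [ 0.368 -0.93   0.001]
tiltfix deg [-0.   -0.14 -0.04]
.473,.082,.098 shift units [1.106 0.08  0.052]
```

{"name": "drive_tool", "arguments": {"series": [[[0.2,0.07,0.04],[0,-0.1,0]],[[0.3,0,0],[0,0,0]],[[0.2,0,0],[0,0,0]],[[0.15,0,0],[0,0,0]],[[0,0,0],[0,0,0]]]}}

```text
time: 21.2
eef_pos: [0.4756, 0.0831, 0.1109]
tcp_rot: [0.696, 0.133, -0.692, 0.134]
contact_force: [0.3, 0.2, -1.9]
opening: 0.449
```

```bash
python3 st.py .473,.082,.098
```

```text
t 21.2 p [0.4756 0.0831 0.1109] q [-0.04  0.01  2.15 -0.    0.98  1.15] F [ 0.3  0.2 -1.9] open 0.449
toolx [ 0.006 -0.001 -1.   ] tooly [ 0.371 -0.929  0.003]
tiltfix deg [ 0.   -0.29 -0.18]
.473,.082,.098 shift units [0.258 0.    0.058]
```

{"name": "drive_tool", "arguments": {"series": [[[0.1,0,0.05],[0,-0.3,-0.1]],[[0.06,0,0],[0,0,0]],[[0.05,0,0],[0,0,0]],[[0,0,0],[0,0,0]]]}}

```text
time: 21.6
eef_pos: [0.4745, 0.082, 0.1013]
tcp_rot: [0.695, 0.133, -0.693, 0.134]
contact_force: [0.1, -1.2, -2.3]
opening: 0.453
```

{"name": "drive_tool", "arguments": {"series": [[[0.04,0,0.02],[0,-0.2,0]],[[0,0,0],[0,0,0]]]}}

```text
time: 21.8
eef_pos: [0.4738, 0.0816, 0.0995]
tcp_rot: [0.694, 0.133, -0.694, 0.135]
contact_force: [-0.3, -0.4, -2.7]
opening: 0.453
```

{"name": "drive_tool", "arguments": {"series": [[[0.03,0,0.02],[0,-0.2,0]],[[0,0,0],[0,0,0]]]}}

```text
time: 22.0
eef_pos: [0.4731, 0.0812, 0.0982]
tcp_rot: [-0.693, -0.132, 0.695, -0.135]
contact_force: [0.8, 0.5, -2.0]
opening: 0.448
```

```bash
python3 st.py .473,.082,.098
```

```text
t 22.0 p [0.4731 0.0812 0.0982] q [-0.04  0.03  2.15 -0.01  0.96  1.15] F [ 0.8  0.5 -2. ] open 0.448
toolx [-0.002 -0.004 -1.   ] tooly [ 0.371 -0.928  0.003]
tiltfix deg [ 0.    0.22 -0.19]
.473,.082,.098 shift units [ 0.004 -0.016 -0.005]
```

{"name": "drive_tool", "arguments": {"series": [[[0.03,0,0],[0,0,-0.1]],[[0,0,0],[0,0,0]]]}}

```text
time: 22.2
eef_pos: [0.4742, 0.0812, 0.0984]
tcp_rot: [-0.694, -0.133, 0.695, -0.135]
contact_force: [-0.1, -0.2, -2.9]
opening: 0.453
```

{"name": "drive_tool", "arguments": {"series": [[[0.03,0,0],[0,0,0]],[[0,0,0],[0,0,0]]]}}

```text
time: 22.4
eef_pos: [0.4751, 0.0813, 0.0981]
tcp_rot: [0.694, 0.133, -0.694, 0.135]
contact_force: [0.2, 0.1, -2.3]
opening: 0.452
```

{"name": "drive_tool", "arguments": {"series": [[[0.05,0,0.02],[0,0,0]],[[0.03,0,0.02],[0,0,0]]]}}

```text
time: 22.6
eef_pos: [0.4755, 0.0813, 0.0979]
tcp_rot: [0.696, 0.133, -0.693, 0.134]
contact_force: [-2.0, 1.9, 4.0]
opening: 0.455
```

```bash
python3 st.py .473,.082,.098
```

```text
t 22.6 p [0.4755 0.0813 0.0979] q [-0.04  0.03  2.15 -0.    0.95  1.15] F [-2.   1.9  4. ] open 0.455
toolx [ 0.004 -0.001 -1.   ] tooly [ 0.371 -0.929  0.002]
tiltfix deg [-0.   -0.22 -0.12]
.473,.082,.098 shift units [-0.002 -0.031  0.041]
```

Contact now (Fz +4 N), so I'll release and back off.

{"name": "drive_tool", "arguments": {"series": [[[0,0,0],[0,0,0]],[[0,0,0],[0,0,0]],[[0,0,0],[0,0,0]],[[0,0,0],[0,0,0]]], "grip": 0.4}}

```text
time: 23.0
eef_pos: [0.4761, 0.0811, 0.098]
tcp_rot: [0.697, 0.133, -0.692, 0.134]
contact_force: [-0.1, -0.2, -0.5]
opening: 0.701
```

{"name": "drive_tool", "arguments": {"series": [[[-0.2,0,0],[0,-0.2,-0.1]],[[-0.5,0,0],[0,0,0]],[[-0.7,0,0],[0,0,0]],[[-0.6,0,0],[0,0,0]],[[-0.4,0,0],[0,0,0]]]}}

```text
time: 23.5
eef_pos: [0.4729, 0.0811, 0.2194]
tcp_rot: [-0.691, -0.134, 0.697, -0.133]
contact_force: [0.2, -0.3, 0.5]
opening: 0.701
```

```bash
python3 st.py .407,.287,.22 .407,.287,.088
```

```text
t 23.5 p [0.4729 0.0811 0.2194] q [-0.04 -0.13  2.06 -0.    1.22  1.15] F [ 0.2 -0.3  0.5] open 0.701
toolx [-0.009 -0.    -1.   ] tooly [ 0.371 -0.929 -0.003]
tiltfix deg [-0.    0.47  0.17]
.407,.287,.22 shift units [-3.000e-03 -4.314e+00 -3.020e-01]
.407,.287,.088 shift units [ 2.64   0.008 -0.022]
```

{"name": "drive_tool", "arguments": {"series": [[[0,-0.7,-0.05],[0,0.4,0.2]],[[0,-0.8,-0.06],[0,0,0]],[[0,-0.8,-0.06],[0,0,0]],[[0,-0.8,-0.06],[0,0,0]],[[0,-0.6,-0.05],[0,0,0]]], "grip": 1}}

```text
time: 24.0
eef_pos: [0.4213, 0.2608, 0.2295]
tcp_rot: [0.701, 0.129, -0.689, 0.131]
contact_force: [-0.1, 0.2, -0.5]
opening: 1.003
```

{"name": "drive_tool", "arguments": {"series": [[[0,0,0],[0,0,0]],[[0,0,0],[0,0,0]]]}}

```text
time: 24.2
eef_pos: [0.42, 0.2636, 0.2307]
tcp_rot: [0.701, 0.131, -0.688, 0.133]
contact_force: [0.2, 0.2, 0.5]
opening: 1.003
```

```bash
python3 st.py .407,.287,.22 .407,.287,.088;  python3 - <<'E'
from plant import ctrl
import cv2
a=[cv2.resize(ctrl.read_camera(n)["img"][y-70:y+70,x-70:x+70,::-1],(400,400),interpolation=cv2.INTER_CUBIC) for n,x,y in(("top",210,197),("scene",300,190))]
cv2.imwrite("pics/a5.png",cv2.hconcat(a))
E
```

```text
t 24.2 p [0.42   0.2636 0.2307] q [ 0.36 -0.11  2.03 -0.01  1.21  1.55] F [0.2 0.2 0.5] open 1.003
toolx [ 0.017  0.001 -1.   ] tooly [ 0.367 -0.93   0.006]
tiltfix deg [-0.   -0.95 -0.33]
.407,.287,.22 shift units [ 0.21  -0.532  0.074]
.407,.287,.088 shift units [ 2.64  -0.015  0.044]
```

View pics/a5.png

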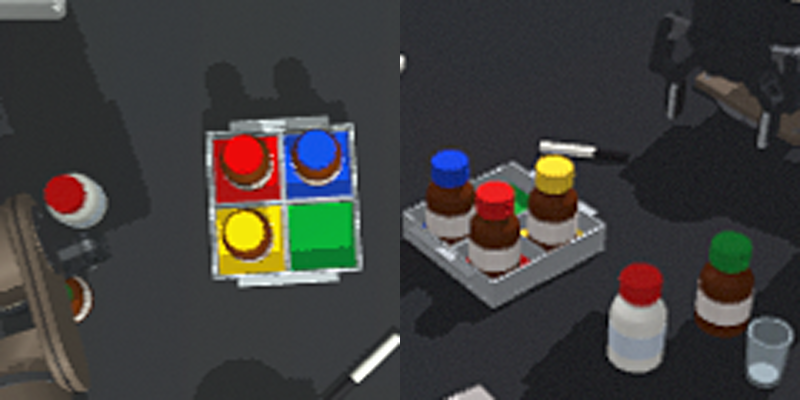

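Red, blue and yellow stand upright in their own bays; the top crop shows them at (245,160), (317,155) and (247,237). The beaker stands beside the green bottle, at (768,350) against (730,285) in the scene crop, so I'll open the jaws only part-way.

{"name": "drive_tool", "arguments": {"series": [[[0.2,-0.45,0.07],[0,-0.9,-0.3]],[[0.5,-0.05,0],[0,0,0]],[[0.6,0,0],[0,0,0]],[[0.4,0,0],[0,0,0]],[[0,0,0],[0,0,0]]], "grip": 0.6}}

```text
time: 24.8
eef_pos: [0.4123, 0.2803, 0.1452]
tcp_rot: [0.697, 0.128, -0.694, 0.128]
contact_force: [-0.7, 0.1, -0.0]
opening: 0.798
```

```bash
python3 st.py .407,.287,.088
```

```text
t 24.8 p [0.4123 0.2803 0.1452] q [ 0.39 -0.    2.09 -0.    1.05  1.6 ] F [-0.7  0.1 -0. ] open 0.798
toolx [ 0.005  0.    -1.   ] tooly [ 0.356 -0.935  0.001]
tiltfix deg [ 0.   -0.28 -0.09]
.407,.287,.088 shift units [ 1.143 -0.165  0.057]
```

{"name": "drive_tool", "arguments": {"series": [[[0,-0.15,0.05],[0,-0.3,-0.1]],[[0,0,0],[0,0,0]]]}}

```text
time: 25.0
eef_pos: [0.4083, 0.2855, 0.1463]
tcp_rot: [-0.696, -0.127, 0.696, -0.127]
contact_force: [0.4, 0.2, 0.5]
opening: 0.8
```

{"name": "drive_tool", "arguments": {"series": [[[0.2,0,0],[0,0,0]],[[0.4,0,0],[0,0,0]],[[0.3,0,0],[0,0,0]],[[0.1,0,0],[0,0,0]],[[0,0,0],[0,0,0]]]}}

```text
time: 25.5
eef_pos: [0.4123, 0.2869, 0.0993]
tcp_rot: [0.7, 0.128, -0.692, 0.126]
contact_force: [-0.5, -1.0, 0.3]
opening: 0.801
```

```bash
python3 st.py .407,.287,.088
```

```text
t 25.5 p [0.4123 0.2869 0.0993] q [0.41 0.07 2.11 0.   0.95 1.62] F [-0.5 -1.   0.3] open 0.801
toolx [ 0.01   0.004 -1.   ] tooly [ 0.353 -0.936 -0.001]
tiltfix deg [-0.   -0.64  0.03]
.407,.287,.088 shift units [ 0.225 -0.039  0.1  ]
```

{"name": "drive_tool", "arguments": {"series": [[[0.16,-0.04,0.1],[0,-0.6,0]],[[0.05,0,0],[0,0,0]],[[0,0,0],[0,0,0]]]}}

```text
time: 25.8
eef_pos: [0.4076, 0.2876, 0.0897]
tcp_rot: [0.697, 0.127, -0.695, 0.126]
contact_force: [-0.4, 0.1, 0.1]
opening: 0.799
```

```bash
python3 st.py .407,.287,.088
```

```text
t 25.8 p [0.4076 0.2876 0.0897] q [0.41 0.08 2.12 0.   0.94 1.62] F [-0.4  0.1  0.1] open 0.799
toolx [ 0.003  0.002 -1.   ] tooly [ 0.353 -0.936 -0.001]
tiltfix deg [ 0.   -0.18  0.04]
.407,.287,.088 shift units [0.035 0.007 0.016]
```

{"name": "drive_tool", "arguments": {"series": [[[0.03,0,0.02],[0,-0.2,0]],[[0,0,0],[0,0,0]],[[0,0,0],[0,0,0]],[[0,0,0],[0,0,0]],[[0,0,0],[0,0,0]]], "grip": -1}}

```text
time: 26.3
eef_pos: [0.4072, 0.2875, 0.089]
tcp_rot: [0.696, 0.127, -0.695, 0.127]
contact_force: [0.1, 0.7, -0.9]
opening: 0.449
```

{"name": "drive_tool", "arguments": {"series": [[[0,0,0],[0,0,0]],[[-0.1,0,0],[0,0,0]],[[-0.4,0,0],[0,0,0]],[[-0.6,0,0],[0,0,0]],[[-0.7,0,0],[0,0,0]]]}}

```text
time: 26.8
eef_pos: [0.4014, 0.2848, 0.1735]
tcp_rot: [-0.689, -0.126, 0.702, -0.128]
contact_force: [0.7, 0.6, -1.9]
opening: 0.453
```

```bash
python3 st.py .407,.287,.245 .478,.002,.245
```

```text
t 26.8 p [0.4014 0.2848 0.1735] q [ 0.41 -0.04  2.07  0.    1.13  1.62] F [ 0.7  0.6 -1.9] open 0.453
toolx [-0.017 -0.007 -1.   ] tooly [ 0.353 -0.936  0.   ]
tiltfix deg [-0.    1.07 -0.01]
.407,.287,.245 shift units [-1.433e+00 -1.000e-03 -9.400e-02]
.478,.002,.245 shift units [0.014 5.834 0.682]
```

{"name": "drive_tool", "arguments": {"series": [[[-0.7,0,0],[0,1,0]],[[-0.6,0,0],[0,0,0]],[[-0.1,0.5,0.05],[0,0,0]],[[0,0.75,0.08],[0,0,0]],[[0,0.8,0.09],[0,0,0]]]}}

```text
time: 27.3
eef_pos: [0.4281, 0.1868, 0.2523]
tcp_rot: [0.698, 0.131, -0.692, 0.129]
contact_force: [1.2, -0.2, -2.6]
opening: 0.451
```

```bash
python3 st.py .478,.002,.245
```

```text
t 27.3 p [0.4281 0.1868 0.2523] q [ 0.19 -0.2   2.06  0.    1.27  1.39] F [ 1.2 -0.2 -2.6] open 0.451
toolx [ 0.008  0.004 -1.   ] tooly [ 0.361 -0.932 -0.001]
tiltfix deg [-0.   -0.49  0.07]
.478,.002,.245 shift units [0.137 3.806 0.405]
```

{"name": "drive_tool", "arguments": {"series": [[[0,0.8,0.09],[0,-0.5,0.1]],[[0,0.8,0.09],[0,0,0]],[[0,0.8,0.08],[0,0,0]],[[0,0.7,0.08],[0,0,0]],[[0,0.4,0.04],[0,0,0]]]}}

```text
time: 27.8
eef_pos: [0.4724, 0.0087, 0.2516]
tcp_rot: [-0.694, -0.13, 0.696, -0.13]
contact_force: [-0.2, 0.1, -2.0]
opening: 0.452
```

{"name": "drive_tool", "arguments": {"series": [[[0,0,0],[0,0,0]],[[0,0,0],[0,0,0]]]}}

```text
time: 28.0
eef_pos: [0.4719, 0.0065, 0.2509]
tcp_rot: [-0.694, -0.128, 0.697, -0.128]
contact_force: [1.3, 0.2, -2.8]
opening: 0.449
```

```bash
python3 st.py .478,.002,.235
```

```text
t 28.0 p [0.4719 0.0065 0.2509] q [-0.2  -0.18  2.05 -0.    1.28  1.01] F [ 1.3  0.2 -2.8] open 0.449
toolx [-0.004 -0.001 -1.   ] tooly [ 0.356 -0.934 -0.001]
tiltfix deg [0.   0.23 0.06]
.478,.002,.235 shift units [ 0.317  0.127 -0.083]
```

{"name": "drive_tool", "arguments": {"series": [[[0.3,0.1,-0.06],[0,0.2,0]],[[0.5,0,0],[0,0,0]],[[0.6,0,0],[0,0,0]],[[0.5,0,0],[0,0,0]],[[0,0,0],[0,0,0]]]}}

```text
time: 28.5
eef_pos: [0.4755, 0.0083, 0.154]
tcp_rot: [0.695, 0.131, -0.695, 0.129]
contact_force: [-0.6, 1.2, -3.2]
opening: 0.454
```

```bash
python3 st.py .478,.002,.098
```

```text
t 28.5 p [0.4755 0.0083 0.154 ] q [-0.2  -0.07  2.13  0.    1.08  1.  ] F [-0.6  1.2 -3.2] open 0.454
toolx [ 0.001  0.003 -1.   ] tooly [ 0.362 -0.932 -0.002]
tiltfix deg [-0.   -0.08  0.13]
.478,.002,.098 shift units [ 1.12   0.138 -0.   ]
```

{"name": "drive_tool", "arguments": {"series": [[[0.1,0.12,0],[0,-0.1,0.1]],[[0.3,0,0],[0,0,0]],[[0.25,0,0],[0,0,0]],[[0.15,0,0],[0,0,0]],[[0,0,0],[0,0,0]]]}}

```text
time: 29.0
eef_pos: [0.481, 0.0037, 0.1173]
tcp_rot: [0.697, 0.131, -0.692, 0.133]
contact_force: [0.4, 0.6, -2.5]
opening: 0.447
```

```bash
python3 st.py .478,.002,.098
```

```text
t 29.0 p [0.481  0.0037 0.1173] q [-0.2  -0.    2.15  0.    0.99  0.99] F [ 0.4  0.6 -2.5] open 0.447
toolx [ 0.007 -0.001 -1.   ] tooly [ 0.366 -0.931  0.004]
tiltfix deg [-0.   -0.36 -0.23]
.478,.002,.098 shift units [0.386 0.008 0.071]
```

{"name": "drive_tool", "arguments": {"series": [[[0.15,0,0.06],[0,-0.4,-0.2]],[[0.1,0,0],[0,0,0]],[[0.08,0,0.02],[0,-0.2,0]],[[0,0,0],[0,0,0]]]}}

```text
time: 29.4
eef_pos: [0.4784, 0.0017, 0.1013]
tcp_rot: [-0.694, -0.131, 0.695, -0.133]
contact_force: [-0.7, 0.1, -3.0]
opening: 0.45
```

{"name": "drive_tool", "arguments": {"series": [[[0.06,0,0.02],[0,-0.2,0]],[[0,0,0],[0,0,0]]]}}

```text
time: 29.6
eef_pos: [0.4776, 0.0012, 0.0982]
tcp_rot: [-0.693, -0.13, 0.697, -0.133]
contact_force: [-0.7, 0.1, -3.1]
opening: 0.451
```

```bash
python3 st.py .478,.002,.098
```

```text
t 29.6 p [0.4776 0.0012 0.0982] q [-0.21  0.03  2.16 -0.01  0.96  0.99] F [-0.7  0.1 -3.1] open 0.451
toolx [-0.005 -0.004 -1.   ] tooly [ 0.366 -0.931  0.002]
tiltfix deg [-0.    0.34 -0.13]
.478,.002,.098 shift units [ 0.004 -0.011 -0.014]
```

{"name": "drive_tool", "arguments": {"series": [[[0.04,0,0],[0,0.3,-0.1]],[[0.04,0,0],[0,0,0]]]}}

```text
time: 29.8
eef_pos: [0.4791, 0.001, 0.0972]
tcp_rot: [0.695, 0.132, -0.694, 0.132]
contact_force: [-5.9, 2.2, 14.1]
opening: 0.448
```

{"name": "drive_tool", "arguments": {"series": [[[0.04,0,0.02],[0,0,0]],[[0.03,0,0.02],[0,0,0]]]}}

```text
time: 30.0
eef_pos: [0.4784, 0.0006, 0.0971]
tcp_rot: [0.696, 0.132, -0.694, 0.131]
contact_force: [-1.5, 2.1, 2.8]
opening: 0.452
```

{"name": "drive_tool", "arguments": {"series": [[[0,0,0],[0,0,0]],[[0,0,0],[0,0,0]],[[0,0,0],[0,0,0]],[[0,0,0],[0,0,0]]], "grip": 0.4}}

```text
time: 30.4
eef_pos: [0.4801, 0.0, 0.0984]
tcp_rot: [0.697, 0.131, -0.692, 0.132]
contact_force: [0.1, -0.1, 0.5]
opening: 0.698
```

{"name": "drive_tool", "arguments": {"series": [[[-0.2,0,0],[0,-0.2,0]],[[-0.5,0,0],[0,0,0]],[[-0.7,0,0],[0,0,0]],[[-0.6,0,0],[0,0,0]],[[-0.4,0,0],[0,0,0]]]}}

```text
time: 30.9
eef_pos: [0.4772, 0.0005, 0.2204]
tcp_rot: [-0.693, -0.132, 0.697, -0.131]
contact_force: [-0.3, 0.8, -0.4]
opening: 0.697
```

```bash
python3 st.py .42,-.3,.26
```

```text
t 30.9 p [0.4772 0.0005 0.2204] q [-0.21 -0.14  2.07 -0.    1.22  0.99] F [-0.3  0.8 -0.4] open 0.697
toolx [-0.005 -0.    -1.   ] tooly [ 0.366 -0.931 -0.002]
tiltfix deg [0.   0.28 0.1 ]
.42,-.3,.26 shift units [-0.785  5.175  3.267]
```

Move the arm out of the way for a final check.

{"name": "drive_tool", "arguments": {"series": [[[-0.3,0.3,0.2],[0,0,0]],[[-0.2,0.7,0.5],[0,0,0]],[[0,0.7,0.45],[0,0,0]],[[0,0.7,0.4],[0,0,0]],[[0,0.6,0.4],[0,0,0]]]}}

```text
time: 31.4
eef_pos: [0.4441, -0.1775, 0.2573]
tcp_rot: [0.697, 0.132, -0.691, 0.138]
contact_force: [0.4, 0.5, -0.8]
opening: 0.699
```

{"name": "drive_tool", "arguments": {"series": [[[0,0.6,0.4],[0,0,0]],[[0,0.6,0.4],[0,0,0]],[[0,0.3,0.2],[0,0,0]],[[0,0,0],[0,0,0]],[[0,0,0],[0,0,0]]]}}

```text
time: 31.9
eef_pos: [0.4235, -0.2737, 0.2619]
tcp_rot: [0.698, 0.128, -0.691, 0.137]
contact_force: [0.0, 0.9, -0.4]
opening: 0.702
```

```bash
python3 - <<'E'
from plant import ctrl
from h import *
P=dict(red=(.553,.0857),yellow=(.473,.081),green=(.478,.001),blue=(.558,.006))
a=[]
for n,x,y in(("top",240,197),("scene",290,190)):
    c=ctrl.read_camera(n); a.append(cv2.resize(c["img"][y-80:y+80,x-80:x+80,::-1],(400,400),interpolation=cv2.INTER_CUBIC))
    for col in H:
        for ce,st in blobs(c["img"],col):
            w=onz(c,ce,.106 if n=="top" else .102); w2=onz(c,ce,.101 if n=="top" else .094)
            if st[4]<700 and np.hypot(*(w[:2]-P[col]))<.035: print(n,col,"minus bay mm",(1000*(w[:2]-P[col])).round(1),st[4])
            elif st[4]<300: print(n,col,w2.round(3))
cv2.imwrite("pics/a6.png",cv2.hconcat(a))
E
python3 st.py
```

```text
top red minus bay mm [-10.1  -4.2] 372
top red [0.515 0.273 0.101]
top yellow minus bay mm [-6.1 -4.4] 403
top green minus bay mm [-6.5  0. ] 388
top blue minus bay mm [-10.8  -1.2] 364
top blue [ 0.515 -0.268  0.101]
scene red minus bay mm [1.9 0.2] 170
scene red [0.514 0.275 0.094]
scene yellow minus bay mm [0.3 2.6] 154
scene green minus bay mm [-1.2 -0.6] 148
scene blue [-0.351 -0.674  0.094]
scene blue [-0.351 -0.458  0.094]
scene blue [-0.35   0.033  0.094]
scene blue [-0.35   0.273  0.094]
scene blue [ 0.513 -0.269  0.094]
scene blue [ 0.971 -0.28   0.094]
scene blue minus bay mm [2.4 2.1] 154
scene blue [ 1.01  -0.133  0.094]
scene blue [0.86  0.055 0.094]
scene blue [0.836 0.141 0.094]
scene blue [0.946 0.414 0.094]
scene blue [0.972 0.502 0.094]
t 32.0 p [ 0.4238 -0.273   0.2618] q [-0.77 -0.12  1.98  0.    1.27  0.42] F [-0.7  0.  -0.6] open 0.698
toolx [ 0.013 -0.01  -1.   ] tooly [ 0.37  -0.929  0.015]
tiltfix deg [-0.   -0.48 -0.84]
```

View pics/a6.png

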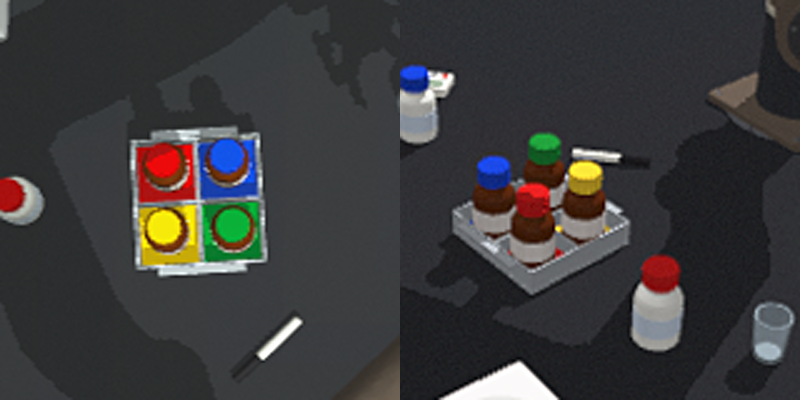

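All four bottles stand upright in their matching bays. In the top crop the caps are at red (165,165), blue (227,158), yellow (165,230) and green (233,230). Both plastic bottles are where they started.

```bash
python3 -c "
from plant import ctrl
print(ctrl.sign_off())"
```

```text
the job is handed in; nothing more can be done
None
```

The job is handed in at about 32 s of robot time. I moved the red, blue, yellow and green glass bottles by their caps into the bays of the same colour, then moved the arm clear.

- **Placement:** In the final images all four stand upright. The scene camera puts each cap within about 3 mm of its bay centre.
- **Top camera:** Its colour measurement disagreed, with offsets up to 11 mm. Each cap's mask had merged with the liner of the same colour below it, so I set those numbers aside and relied on the picture, which looks right.
- **Plastic bottles:** Both stand where they started, to within 2 mm.
- **Contact force:** The green bottle's set-down was the firmest, with a brief 14 N reading. The other set-downs read 4 N or less.

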